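# Open the chip guard gate on the cylinder head machine

## Task

Open the yellow chip guard so that the cylinder head can be reached. Its spring plunger pushes the latch bar under the slotted keeper plate of the catch: with a light press on the red thumb lever, ease the gate inward by feel until the bar comes up through the slot, lift it clear with the gate still shut, then swing the gate wide open without slamming it, let the bar drop and let go. Do not force the bar in its catch, the gate against its closed stop or the lever against its pin, and leave the valves and the valve spring standing where they are.

Things in the scene. Friction and masses are not known exactly. Their poses are not given: they have to be found in the camera images.
- guard: fixed chip guard frame on the machine bed: sill 400 x 50 x 10 mm, hinge post, latch post (24 mm square, 200 mm high). Origin on the bed below the gate's hinge axis; x runs along the shut gate from hinge to latch, -y is the worker's side, to which the gate opens, z up. A fixed cylinder head in its fixture, 160 mm high, stands behind it from y = 115 mm on
- hinge (a point): point on the vertical hinge axis of the gate, 190 mm above the bed
- gate (a joint): gate angle, rad: 0 latched, the bar pushed to the catch's outer wall by the plunger; positive opening to the worker's side, open stop at 1.48. Leaned in, the bar is under the slot somewhere between -0.010 and -0.042, closed stop at -0.046. Yellow tube frame, clear panel, 16 mm thick, 263 mm wide from the hinge axis, 30 to 190 mm above the bed, 0.9 kg; friction holds it where left
- latch (a joint): angle of the latch bar, rad: 0 in the catch, positive as its nose rises. It meets the keeper plate at about 0.04 unless it is under the slot; it is clear above the catch from about 0.25 and the lever meets its pin at about 0.35. With the gate open it hangs at -0.06, by its own weight (1 to 2 N at the thumb pad holds it up)
- pivot (a point): centre of the bar's pivot on the worker's face of the gate: 195 mm from the hinge axis along the gate, 18 mm to the worker's side of it, 176 mm above the bed; the pivot axis is the guard's y axis while the gate is shut
- thumb_pad (a point): centre of the lever's red thumb pad, 38 mm along the gate, 22 across (grip here; 51 mm to the gate's face), 14 high. From the pivot, at rest: 70 mm towards the hinge, 52 to the worker's side, 15 up; its rod joins on the pivot's side. Pressed down it turns about the pivot. Pushing the gate in by it takes 3 to 10 N, as the plunger is set, 1.3 N more per mm, and rubbing; slot 1.3 to 5.3 mm in
- catch: catch on the latch post, 286 mm from the hinge axis: a steel channel 20 mm long, 22 mm wide inside, under a keeper plate (top 189.5 mm above the bed) with a 7.5 mm slot along the bar. The bar rests at the outer (worker's) wall, 3.5 mm below the plate, and lifts only through the slot. The plate is set differently each time: the nose is at the slot between 3 and 12 mm inward. Origin as guard
- gate_stop: steel tab on the latch post behind the gate's free edge, the closed stop of the gate; may carry at most 15 N (30 N at the thumb pad). Origin and axes as guard
- lift_pin: brass pin of 8 mm on the gate under the lever's end of the bar, which stops the lever; may carry at most 25 N (about 14 N more at the thumb pad than holds the bar up). Origin on the pin, 40 mm from the pivot towards the hinge and 26 mm below it
- valve_a: loose steel engine valve standing on its head, 35 mm wide, 100 mm high; origin at the centre of its underside, z axis up its stem
- valve_b: another such valve, loose, standing on its head; same size and origin
- valve_spring: loose dark valve spring sleeve, 32 mm wide and 45 mm high, standing on end; origin at the centre of its underside
- bar: steel latch bar, 6 mm thick, 14 mm high, reaching 106 mm from its pivot into the catch. Origin at the pivot, x axis along the bar to its nose, which is level at rest. At rest the plunger holds it to the catch's outer wall with 1 to 4 N; it may never bear more than 20 N (27 N at the thumb pad)

How it is judged:
On the way:
1. the bar comes up through the slot with the gate still shut (bar angle over 0.2 rad, gate angle under 0.01 rad) (value of joint latch above 0.2 rad and value of joint gate below 0.01 rad), for 0.05 s.
At the end, for the whole second after the job is handed in: The gate stands at rest, wide open (over 1.25 rad, of 1.48), let go, the latch bar hanging back down (under 0.05 rad), both valves and the valve spring within 15 mm of where they stood (value of joint gate above 1.25 rad and value of joint latch below 0.05 rad and velocity of joint gate between -0.05 and 0.05 rad/s and distance of each of valve_a, valve_b, valve_spring from where it was at the start of the episode below 0.015 m); the robot touches nothing.
It fails at once if the latch bar is forced in its catch (over 20 N on the bar) (contact force between bar and anything else above 20 N).
It fails at once if the gate is forced against its closed stop (over 15 N) (contact force between gate_stop and anything else above 15 N).
It fails at once if the lever is forced against its pin (over 25 N) (contact force between lift_pin and anything else above 25 N).
It fails at once if the gate is slammed (over 2 rad/s) (velocity of joint gate above 2 rad/s).
It fails at once if a valve or the valve spring is knocked over (angle between any of valve_a, valve_b, valve_spring's own z axis and vertical above 0.35 rad).
It also fails if it takes over 70 s, if anything falls off the work surface, if the arm or the gripper's body presses on something with over 40 N, if the wrist force passes 120 N, or if a joint passes its speed limit or range.

## Robot

A 6-joint arm with a two-finger parallel gripper is mounted at the origin on the work surface. World frame = base frame: x ahead of the robot, y to its left, z up, the work surface at z = 0. Lengths are in m, angles in rad, forces in N, time in s.
With the tool pointing down it reaches from about 0.3 to 0.875 m from the base axis. Payload 6.4 kg.
Tool frame: the origin (TCP) lies at the very end of the fingers, on their centre line; the grasp point (between the pads) lies 19 mm behind it; z points along the fingers, y is the line along which they close (so a half turn about z gives the same grasp; the last joint's range is limited). The gripper opens to 85 mm and grips with 20 to 120 N. Pads are 22 mm wide; open, the fingers measure 114 mm over their backs; the gripper's body (76 mm by 85 mm) begins 54 mm behind the grasp point. The pads swing forward as they close: fully open they stand 13 mm farther back than shut.
Start: joints at [-1.501, 0.181, 1.607, -0, 1.354, -0.206], TCP at [0.157, -0.553, 0.231] pointing down, gripper open.
Joint ranges: [-2.99, 2.99], [-0.89, 2.07], [0.3, 2.58], [-1.14, 4.28], [0, 2.63], [-3.12, 3.12]. Speed limits (rad/s): [2.57, 2.57, 3.01, 3.14, 3.14, 3.14].

## Interface

Orientations are given as a unit quaternion [w, x, y, z].
In Python, from bench import ctrl gives the robot as it stands.
- The arm moves only by the tool jog_arm, never from a script. Its argument "series" is a list that holds one entry, the list of rows, each a list of 7 numbers: the shift along the tool's x, y, z in mm, then the turn, a rotation vector about the tool's x, y, z in rad, then the finger opening in mm, from 0 to 85.4. In form: [[[tx, ty, tz, rx, ry, rz, gripper], ...]]. A call has exactly 10 rows; each row shifts and turns the commanded pose from where the row before left it, along the tool's axes as they then stand; what a row does not reach is not made up. A row lasts 1/10 s, in which the tool goes at most 50 mm and 8.59 degrees, less where a joint would pass 70% of its speed; a pose out of reach is approached as far as the arm can. A call with a gripper value outside its range is refused whole. The fingers move at their own pace and stop on an object; the grip force is fixed at half the most. Time passes only in rows, so rows that do not move let the fingers close, or fill a call up. It gives the time, the measured TCP pose, the force, the opening and the grip force at its end, in the units of the state.
- ctrl.get_obs(): the state, without advancing time (a new reading comes with each control period).
- ctrl.camera(name): name is "side" or "top" or "wrist"; returns a dict with "frame" (480x640x3 uint8, blue, green, red), "z_map" (480x640 float32, m along the optical axis (not along the pixel's ray), 0 where there is no reading), "fx", "fy", "cx", "cy" (pixels), "xyz" and "rotation" of the camera in the world. Camera axes: x right, y down, z forward; pixel columns grow to the right and rows downward; lengths in m; the calibration is good to about 2 mm. A picture is of the moment at which its call begins.
- ctrl.hand_in(): hands the job in; it is judged then, once.
The state is a dict: "time_s": time; "q": joint angles; "dq": joint speeds; "joint_efforts": joint torques, N m; "eef_pos": TCP position; "eef_rot": TCP orientation; "wrist_force": force on the tool from outside, world axes, zero at the start; "torque": the same for the moment, N m; "opening": opening from 0.0 (shut) to 1.0 (fully open); "grasp_force": force on a finger pad.
Only numpy, scipy, OpenCV 4.12 (cv2) and the standard library are available. Lean on these libraries where they do the work, as an engineer would, in place of code of your own. Each camera call takes 0.05 s, during which the arm holds its last target. There are 200 camera calls.

## Working session

There is one attempt and no reset: what is moved stays moved. The work goes in short steps, Python scripts to look and compute and a tool call to move; the robot and the scene stay as the last step left them, time stands still between calls to the robot, and variables do not carry over. Pictures are saved under pics/ and viewed, at most 10 in all, crops included, and the job is handed in when it is done.

Besides the shell and the picture viewer there is one more tool, called after "Request:" as name(argument=value, ...) on one line, values as JSON. jog_arm: Moves the arm, as the interface text tells. Its arguments: {"type":"object","properties":{"series":{"type":"array"}},"required":["series"]}

```bash
mkdir -p pics; ls
cat > h.py <<'E'
import numpy as np, cv2
from bench import ctrl
from scipy.spatial.transform import Rotation as R
def rot(q): return R.from_quat([q[1],q[2],q[3],q[0]])
def camR(c):
    r=np.array(c["rotation"],float)
    return r if r.shape==(3,3) else rot(r).as_matrix()
def cloud(c):
    z=c["z_map"]; v,u=np.indices(z.shape)
    p=np.stack([(u-c["cx"])/c["fx"]*z,(v-c["cy"])/c["fy"]*z,z],-1)
    return p@camR(c).T+np.array(c["xyz"])
E
python3 - <<'E'
from h import *
o=ctrl.get_obs(); print(o)
for n in ("side","top"):
    c=ctrl.camera(n); cv2.imwrite(f"pics/{n}0.png",c["frame"]); np.savez(f"{n}0.npz",**c)
    print(n,c["xyz"],c["rotation"],c["fx"],c["cx"],c["cy"])
E
```

```text
pics
{'time_s': 0.0, 'q': array([-1.50128303e+00,  1.81544099e-01,  1.60800449e+00, -1.65854043e-08,
        1.35379780e+00, -2.06276334e-01]), 'dq': array([-9.05166773e-05, -8.81396795e-04,  1.32346753e-03, -5.61581282e-05,
       -1.88252622e-03, -2.54885692e-04]), 'joint_efforts': array([ 3.93833325e-04, -4.44880128e+01, -3.51329219e+01, -3.48947879e-04,
        9.17580823e-03,  1.26719473e-05]), 'eef_pos': array([ 0.15656729, -0.55270159,  0.23038413]), 'eef_rot': array([-8.74822587e-04,  9.90507185e-01,  1.37458166e-01,  5.99070005e-05]), 'wrist_force': array([-0.19920773, -0.68479826,  0.09839843]), 'torque': array([0.00400868, 0.00209682, 0.0227358 ]), 'grasp_force': 0.0, 'opening': 1.0024780565333034}
side [ 0.50007477 -0.86191174  0.84838787] [-0.40765254  0.91275016 -0.02352436  0.01237585] 550.850611107202 316.12996058579324 240.72768965216244
top [ 0.45608059 -0.0599136   1.12275202] [ 0.03913065 -0.69819215  0.71383181 -0.03795594] 612.3503625963673 312.137103259422 234.88531349650327
```

View pics/top0.png

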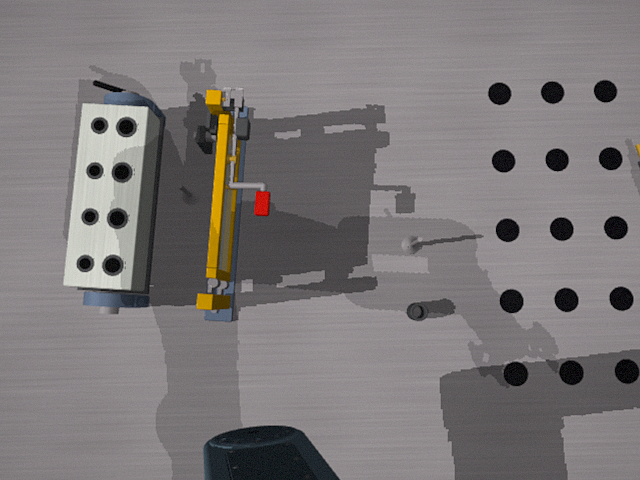

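View pics/side0.png

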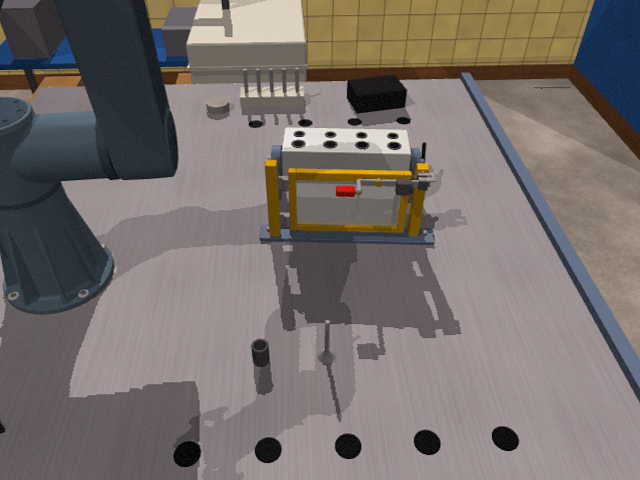

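Top view: image up is +x and left is +y. Hinge post is near (212,300), latch post and catch near (225,98), red pad at (262,203), a valve near (410,245), the spring at (417,311), and something thin between gate and head near (187,192). The side view agrees: pad at (346,190), valve (327,340), spring (261,352).

Run:
```python
from h import *
for n in ("top","side"):
    c=dict(np.load(f"{n}0.npz")); P=cloud(c); f=c["frame"]; hsv=cv2.cvtColor(f,cv2.COLOR_BGR2HSV)
    H,S,V=[hsv[...,i].astype(int) for i in range(3)]
    z=P[...,2]; ok=c["z_map"]>0
    red=((H<6)|(H>174))&(S>150)&(V>80)&ok
    pr=P[red]; print(n,"red n",red.sum(),"min/max",np.percentile(pr,[2,50,98],axis=0).round(4).tolist())
    t=red&(z>np.percentile(pr[:,2],50)-.004); print(" top-face",np.percentile(P[t],[1,50,99],axis=0).round(4).tolist())
    yel=(abs(H-23)<6)&(S>150)&(V>90)&ok&(P[...,0]>.2)&(P[...,0]<.8)&(abs(P[...,1])<.4)
    for lo,hi in ((.183,.194),(.196,.206)):
        m=yel&(z>lo)&(z<hi); q=P[m][:,:2]
        if len(q)>20:
            print(" yellow",lo,len(q),cv2.minAreaRect((q*1000).astype(np.float32)), "med",np.median(P[m],0).round(4))
            k,lab,st,cen=cv2.connectedComponentsWithStats(m.astype(np.uint8))
            for i in range(1,k):
                if st[i,4]>25:
                    w=P[lab==i]; print("   comp",st[i,4],w.min(0).round(4),w.max(0).round(4),w.mean(0).round(4))
    # loose things on the bed
    m=ok&(z>.012)&(z<.14)&(P[...,1]<-.03)&(P[...,1]>-.6)&(P[...,0]>.2)&(P[...,0]<.85)
    k,lab,st,cen=cv2.connectedComponentsWithStats(m.astype(np.uint8))
    for i in range(1,k):
        if st[i,4]>8: w=P[lab==i]; print("   obj",st[i,4],cen[i].round(),w.min(0).round(3),w.max(0).round(3))
    if n=="top":
        for (u,v) in [(187,192),(183,188),(410,245),(417,311)]: print((u,v),P[v,u].round(3))
        m=ok&(z>.012)&(P[...,1]<.3)&(P[...,1]>.0); m[:,:150]=0;m[:,203:]=0
        print(np.c_[np.where(m)[::-1],][:40:4].tolist(), P[m][:40:4].round(3).tolist())
```

```text
top red n 349 min/max [[0.5907, 0.0053, 0.0005], [0.6081, 0.0162, 0.1982], [0.6272, 0.0452, 0.2016]]
 top-face [[0.591, 0.0052, 0.1946], [0.6081, 0.016, 0.1984], [0.6267, 0.0269, 0.2021]]
 yellow 0.183 1719 ((643.4041137695312, 79.77354431152344), (46.144142150878906, 292.9759521484375), 89.82746887207031) med [0.6323 0.0846 0.1906]
   comp 29 [0.7653 0.0806 0.1837] [0.7691 0.1019 0.1939] [0.7672 0.0904 0.1891]
   comp 1651 [0.4969 0.0566 0.1834] [0.7523 0.1033 0.194 ] [0.6257 0.0845 0.1904]
 yellow 0.196 221 ((618.9903564453125, 96.28980255126953), (23.673126220703125, 339.79296875), 87.57100677490234) med [0.4683 0.0981 0.2038]
   comp 45 [0.7697 0.0822 0.196 ] [0.7889 0.1015 0.1996] [0.7779 0.0939 0.197 ]
   comp 139 [0.449  0.0918 0.2014] [0.4731 0.115  0.206 ] [0.4605 0.1033 0.2044]
   obj 80 [415. 242.] [ 0.551 -0.246  0.012] [ 0.566 -0.233  0.104]
   obj 221 [418. 311.] [ 0.42  -0.257  0.012] [ 0.452 -0.227  0.05 ]
(187, 192) [0.655 0.161 0.052]
(183, 188) [0.656 0.161 0.084]
(410, 245) [ 0.555 -0.236  0.02 ]
(417, 311) [ 0.436 -0.247 -0.003]
[[150, 150, 151, 152, 150, 151, 15
[... 9541 characters left out ...]
900390625), (46.736263275146484, 337.9593200683594), 89.65587615966797) med [0.6227 0.0816 0.1898]
   comp 33 [0.7646 0.0716 0.1851] [0.7837 0.0968 0.1934] [0.7725 0.0809 0.1909]
   comp 866 [0.4941 0.0559 0.183 ] [0.7499 0.1036 0.194 ] [0.6229 0.0807 0.1891]
   comp 45 [0.4483 0.0872 0.183 ] [0.4693 0.0952 0.1939] [0.4586 0.0908 0.1878]
 yellow 0.196 109 ((616.3682861328125, 94.69778442382812), (26.130748748779297, 339.5439453125), 87.99557495117188) med [0.4617 0.0923 0.2005]
   comp 76 [0.4469 0.0875 0.1961] [0.47   0.1135 0.206 ] [0.4577 0.0959 0.2023]
   obj 169 [327. 338.] [ 0.548 -0.249  0.012] [ 0.562 -0.238  0.103]
   obj 377 [260. 351.] [ 0.418 -0.261  0.012] [ 0.449 -0.227  0.05 ]
```

Run:
```python
from h import *
a=cv2.imread("pics/top0.png")[70:330,60:300]; b=cv2.imread("pics/side0.png")[110:260,240:460]
a=cv2.resize(a,(390,422),interpolation=3); b=cv2.resize(b,(400,273),interpolation=3)
o=np.zeros((422,790,3),np.uint8); o[:,:390]=a; o[:273,390:]=b; cv2.imwrite("pics/crop.png",o)
```

```text
(no output)
```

View pics/crop.png

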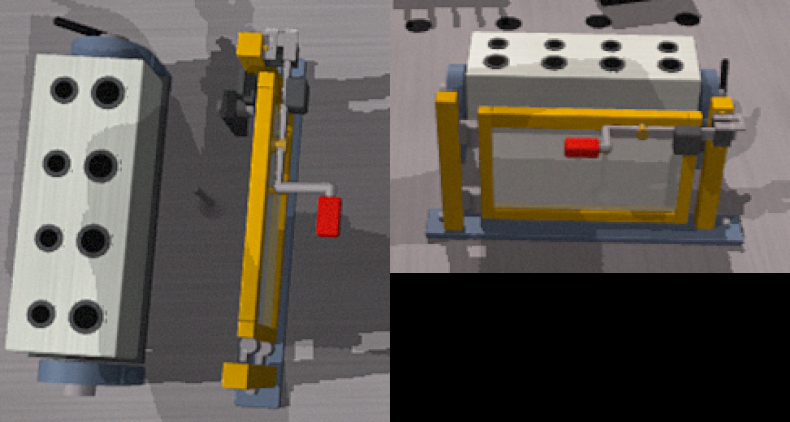

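The crop confirms the layout: pad at crop (328,215), grip free on its two long sides, rod joining at the latch end. The thin item at crop (205,200) is the second valve, standing behind the gate and out of the way.

Run:
```python
from h import *
for n in ("top","side"):
    c=dict(np.load(f"{n}0.npz")); P=cloud(c); hsv=cv2.cvtColor(c["frame"],cv2.COLOR_BGR2HSV).astype(int)
    m=(abs(hsv[...,0]-23)<6)&(hsv[...,1]>150)&(abs(P[...,2]-.190)<.003)&(P[...,0]>.505)&(P[...,0]<.74)
    q=P[m]; xs=np.arange(.505,.74,.01); pts=[]
    for x in xs:
        s=q[abs(q[:,0]-x)<.005][:,1]
        if len(s)>4: pts.append((x,np.percentile(s,5),np.percentile(s,95)))
    pts=np.array(pts)
    for k in (1,2): print(n,np.polyfit(pts[:,0],pts[:,k],1), end=' ')
    mid=np.polyfit(pts[:,0],pts[:,1:].mean(1),1); print('yaw',np.arctan(mid[0]),'mid y@.607',np.polyval(mid,.607))
    b=(hsv[...,0]>100)&(hsv[...,0]<125)&(abs(P[...,2]-.01)<.004)&(P[...,0]>.42)&(P[...,0]<.86)&(P[...,1]>0)&(P[...,1]<.1)
    r=P[b]; 
    if len(r)>50:
        pp=[(x,np.percentile(r[abs(r[:,0]-x)<.005][:,1],3)) for x in np.arange(.46,.8,.01) if (abs(r[:,0]-x)<.005).sum()>3]
        print(' sill edge slope',np.polyfit(*np.array(pp).T,1))
```

```text
top [-0.08562587  0.13088741] top [-0.08355503  0.14399054] yaw -0.0843895482277241 mid y@.607 0.08609257372006861
 sill edge slope [-0.08452618  0.12523808]
side [-0.09108866  0.13187982] side [-0.08259782  0.14137588] yaw -0.0866259055562323 mid y@.607 0.08391400742809903
 sill edge slope [-0.07988442  0.11994408]
```

Request:
jog_arm(series=[[[29,-21,-7,0,0,0,50],[29,-21,-7,0,0,0,50],[29,-21,-7,0,0,0,50],[29,-21,-7,0,0,0,50],[29,-21,-7,0,0,0,50],[29,-21,-7,0,0,0,50],[29,-21,-7,0,0,0,50],[29,-21,-7,0,0,0,50],[29,-21,-7,0,0,0,50],[29,-21,-7,0,0,0,50]]])

```text
time_s: 1.1
eef_pos: [0.379, -0.2708, 0.3013]
eef_rot: [-0.0, 0.991, 0.137, -0.0]
wrist_force: [0.9, -0.8, 0.1]
opening: 0.584
grasp_force: 0.0
```

Request:
jog_arm(series=[[[29,-21,0,0,0,0,50],[29,-21,0,0,0,0,50],[29,-21,0,0,0,0,50],[29,-21,0,0,0,0,50],[29,-21,0,0,0,0,50],[29,-21,0,0,0,0,50],[29,-21,0,0,0,0,50],[29,-21,0,0,0,0,50],[29,-21,0,0,0,0,50],[29,-21,0,0,0,0,50]]])

```text
time_s: 2.1
eef_pos: [0.6008, 0.0102, 0.3007]
eef_rot: [-0.0, 0.99, 0.138, -0.0]
wrist_force: [0.3, -0.0, 0.2]
opening: 0.586
grasp_force: 0.0
```

Request:
jog_arm(series=[[[0,0,0,0,0,-0.142,50],[0,0,0,0,0,-0.142,50],[0,0,0,0,0,-0.142,50],[0,0,0,0,0,-0.142,50],[0,0,0,0,0,-0.142,50],[0,0,0,0,0,-0.142,50],[0,0,0,0,0,-0.142,50],[0,0,0,0,0,-0.142,50],[0,0,0,0,0,-0.142,50],[0,0,0,0,0,-0.142,50]]])

```text
time_s: 3.1
eef_pos: [0.6, 0.0088, 0.3006]
eef_rot: [-0.0, 0.659, 0.752, -0.0]
wrist_force: [0.1, 1.0, -0.2]
opening: 0.585
grasp_force: 0.0
```

Request:
jog_arm(series=[[[0,0,0,0,0,-0.142,50],[0,0,0,0,0,-0.142,50],[0,0,0,0,0,-0.142,50],[0,0,0,0,0,-0.142,50],[0,0,0,0,0,-0.142,50],[0,0,0,0,0,-0.142,50],[0,0,0,0,0,-0.142,50],[0,0,0,0,0,-0.142,50],[0,0,0,0,0,-0.082,50],[0,0,0,0,0,0,50]]])

```text
time_s: 4.1
eef_pos: [0.6, 0.0089, 0.3007]
eef_rot: [-0.001, 0.113, 0.994, 0.0]
wrist_force: [0.2, -0.5, 0.5]
opening: 0.583
grasp_force: 0.0
```

Request:
jog_arm(series=[[[0,0,0,0,0,-0.142,50],[-6.5,6.2,0,0,0,0,50],[0,0,20,0,0,0,50],[0,0,20,0,0,0,50],[0,0,20,0,0,0,50],[0,0,15,0,0,0,50],[0,0,15,0,0,0,50],[0,0,0,0,0,0,50],[0,0,0,0,0,0,50],[0,0,0,0,0,0,50]]])

```text
time_s: 5.1
eef_pos: [0.6081, 0.0143, 0.2125]
eef_rot: [0.001, 0.043, 0.999, -0.0]
wrist_force: [0.1, 0.4, 0.0]
opening: 0.585
grasp_force: 0.0
```

Run:
```python
from h import *
o=ctrl.get_obs(); print(o['eef_pos'],o['q'].round(3),R.from_matrix(rot(o['eef_rot']).as_matrix()).as_matrix().round(4).tolist())
c=ctrl.camera("wrist"); P=cloud(c); hsv=cv2.cvtColor(c["frame"],cv2.COLOR_BGR2HSV).astype(int)
red=((hsv[...,0]<6)|(hsv[...,0]>174))&(hsv[...,1]>150)&(hsv[...,2]>80)&(c["z_map"]>0)&(P[...,2]>.15)
p=P[red]; print(red.sum(),np.percentile(p,[2,50,98],axis=0).round(4).tolist())
t=red&(P[...,2]>.195); r=cv2.minAreaRect((P[t][:,:2]*1000).astype(np.float32)); print(r)
cv2.imwrite("pics/w1.png",c["frame"])
```

```text
[0.6080757  0.01431302 0.2125388 ] [-0.171  0.269  1.54   0.     1.331 -1.656] [[-0.9963, 0.0863, 0.002], [0.0863, 0.9963, -0.0003], [-0.002, -0.0001, -1.0]]
3676 [[0.5908, 0.0053, 0.19], [0.6066, 0.0158, 0.1971], [0.6265, 0.0262, 0.1984]]
((609.3819580078125, 15.601558685302734), (21.339277267456055, 37.46532440185547), 85.1875991821289)
```

View pics/w1.png

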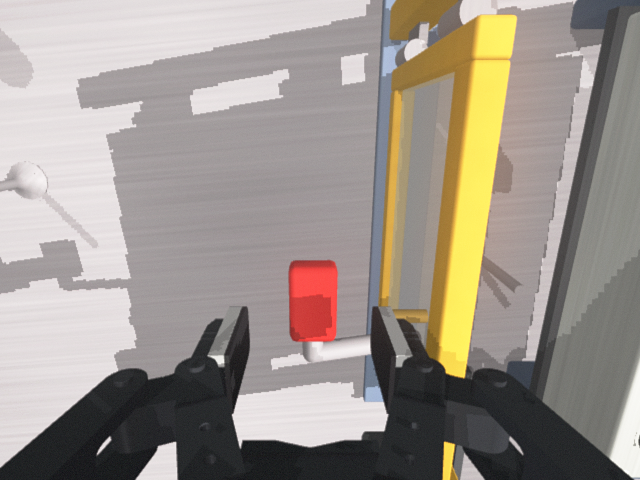

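Request:
jog_arm(series=[[[0,1.5,10,0,0,0,50],[0,0,10,0,0,0,50],[0,0,10,0,0,0,50],[0,0,10,0,0,0,50],[0,0,0,0,0,0,40],[0,0,0,0,0,0,34],[0,0,0,0,0,0,30],[0,0,0,0,0,0,28],[0,0,0,0,0,0,27],[0,0,0,0,0,0,27]]])

```text
time_s: 6.15
eef_pos: [0.6076, 0.0159, 0.1716]
eef_rot: [0.0, 0.043, 0.999, -0.0]
wrist_force: [-0.6, 0.2, -0.3]
opening: 0.317
grasp_force: 0.0
```

Request:
jog_arm(series=[[[0,0,0,0,0,0,26],[0,0,0,0,0,0,25],[0,0,0,0,0,0,24.5],[0,0,0,0,0,0,24],[0,0,0,0,0,0,23.5],[0,0,0,0,0,0,23],[0,0,0,0,0,0,22.5],[0,0,0,0,0,0,22.5],[0,0,0,0,0,0,22.5],[0,0,0,0,0,0,22.5]]])

```text
time_s: 7.15
eef_pos: [0.6074, 0.0159, 0.1713]
eef_rot: [-0.0, 0.043, 0.999, 0.0]
wrist_force: [-0.9, 0.2, 0.3]
opening: 0.261
grasp_force: 0.0
```

Request:
jog_arm(series=[[[0,0,0,0,0,0,21.5],[0,0,0,0,0,0,21],[0,0,0,0,0,0,20.5],[0,0,0,0,0,0,20],[0,0,0,0,0,0,19],[0,0,0,0,0,0,18],[0,0,0,0,0,0,17],[0,0,0,0,0,0,16],[0,0,0,0,0,0,16],[0,0,0,0,0,0,16]]])

```text
time_s: 8.15
eef_pos: [0.6074, 0.0158, 0.1713]
eef_rot: [-0.0, 0.043, 0.999, -0.0]
wrist_force: [-2.3, -2.8, 2.9]
opening: 0.245
grasp_force: 60.0
```

Request:
jog_arm(series=[[[0,0,0.4,0,-0.006,0,16],[0,0,0.4,0,-0.006,0,16],[0,0,0.4,0,-0.006,0,16],[0,0,0.4,0,-0.006,0,16],[0,0,0.4,0,-0.006,0,16],[0,0,0,0,0,0,16],[0,0,0,0,0,0,16],[0,0,0,0,0,0,16],[0,0,0,0,0,0,16],[0,0,0,0,0,0,16]]])

```text
time_s: 9.15
eef_pos: [0.6076, 0.0158, 0.1693]
eef_rot: [0.015, 0.043, 0.999, -0.001]
wrist_force: [-0.5, -3.5, 0.2]
opening: 0.24
grasp_force: 59.9
```

Request:
jog_arm(series=[[[0,0,0.3,0,-0.004,0,16],[0,0,0.3,0,-0.004,0,16],[0,0,0.3,0,-0.004,0,16],[0,0,0,0,0,0,16],[0,0,0,0,0,0,16],[0,0,0,0,0,0,16],[0,0,0,0,0,0,16],[0,0,0,0,0,0,16],[0,0,0,0,0,0,16],[0,0,0,0,0,0,16]]])

```text
time_s: 10.15
eef_pos: [0.6078, 0.0158, 0.1688]
eef_rot: [0.021, 0.043, 0.999, -0.001]
wrist_force: [-0.1, -4.1, 4.6]
opening: 0.246
grasp_force: 60.4
```

Request:
jog_arm(series=[[[-0.08,0.15,0,0,0,-0.0012,16],[-0.08,0.15,0,0,0,-0.0012,16],[-0.08,0.15,0,0,0,-0.0012,16],[-0.08,0.15,0,0,0,-0.0012,16],[-0.08,0.15,0,0,0,-0.0012,16],[-0.08,0.15,0,0,0,-0.0012,16],[-0.08,0.15,0,0,0,-0.0012,16],[-0.08,0.15,0,0,0,-0.0012,16],[0,0,0,0,0,0,16],[0,0,0,0,0,0,16]]])

```text
time_s: 11.15
eef_pos: [0.6081, 0.0163, 0.1687]
eef_rot: [0.021, 0.038, 0.999, -0.002]
wrist_force: [-1.7, -7.6, 6.0]
opening: 0.246
grasp_force: 60.6
```

Request:
jog_arm(series=[[[-0.08,0.15,0,0,0,-0.0012,16],[-0.08,0.15,0,0,0,-0.0012,16],[-0.08,0.15,0,0,0,-0.0012,16],[-0.08,0.15,0,0,0,-0.0012,16],[-0.08,0.15,0,0,0,-0.0012,16],[0,0,0,0,0,0,16],[0,0,0,0,0,0,16],[0,0,0,0,0,0,16],[0,0,0,0,0,0,16],[0,0,0,0,0,0,16]]])

```text
time_s: 12.15
eef_pos: [0.6085, 0.0169, 0.1687]
eef_rot: [0.021, 0.036, 0.999, -0.002]
wrist_force: [-2.5, -7.3, 6.1]
opening: 0.243
grasp_force: 60.6
```

Request:
jog_arm(series=[[[-0.08,0.15,0,0,0,-0.0012,16],[-0.08,0.15,0,0,0,-0.0012,16],[-0.08,0.15,0,0,0,-0.0012,16],[-0.08,0.15,0,0,0,-0.0012,16],[-0.08,0.15,0,0,0,-0.0012,16],[0,0,0,0,0,0,16],[0,0,0,0,0,0,16],[0,0,0,0,0,0,16],[0,0,0,0,0,0,16],[0,0,0,0,0,0,16]]])

```text
time_s: 13.15
eef_pos: [0.609, 0.0176, 0.1687]
eef_rot: [0.021, 0.033, 0.999, -0.002]
wrist_force: [-2.3, -8.3, 5.4]
opening: 0.25
grasp_force: 60.5
```

Request:
jog_arm(series=[[[-0.08,0.15,0,0,0,-0.0012,16],[-0.08,0.15,0,0,0,-0.0012,16],[-0.08,0.15,0,0,0,-0.0012,16],[-0.08,0.15,0,0,0,-0.0012,16],[0,0,0,0,0,0,16],[0,0,0,0,0,0,16],[0,0,0,0,0,0,16],[0,0,0,0,0,0,16],[0,0,0,0,0,0,16],[0,0,0,0,0,0,16]]])

```text
time_s: 14.15
eef_pos: [0.6093, 0.0182, 0.1686]
eef_rot: [0.021, 0.03, 0.999, -0.002]
wrist_force: [-2.1, -7.7, 5.1]
opening: 0.247
grasp_force: 60.4
```

Request:
jog_arm(series=[[[-0.08,0.15,0,0,0,-0.0012,16],[-0.08,0.15,0,0,0,-0.0012,16],[-0.08,0.15,0,0,0,-0.0012,16],[-0.08,0.15,0,0,0,-0.0012,16],[0,0,0,0,0,0,16],[0,0,0,0,0,0,16],[0,0,0,0,0,0,16],[0,0,0,0,0,0,16],[0,0,0,0,0,0,16],[0,0,0,0,0,0,16]]])

```text
time_s: 15.15
eef_pos: [0.6097, 0.0189, 0.1682]
eef_rot: [0.021, 0.028, 0.999, -0.002]
wrist_force: [-1.5, -7.0, 3.1]
opening: 0.243
grasp_force: 60.1
```

Request:
jog_arm(series=[[[0,0,0.3,0,-0.004,0,16],[0,0,0.3,0,-0.004,0,16],[0,0,0.3,0,-0.004,0,16],[0,0,0,0,0,0,16],[0,0,0,0,0,0,16],[0,0,0,0,0,0,16],[0,0,0,0,0,0,16],[0,0,0,0,0,0,16],[0,0,0,0,0,0,16],[0,0,0,0,0,0,16]]])

```text
time_s: 16.15
eef_pos: [0.6098, 0.0189, 0.1673]
eef_rot: [0.027, 0.028, 0.999, -0.002]
wrist_force: [-0.4, -7.3, 2.5]
opening: 0.243
grasp_force: 60.1
```

Request:
jog_arm(series=[[[0,0,0.4,0,-0.0057,0,16],[0,0,0.4,0,-0.0057,0,16],[-0.1,0,0.4,0,-0.0057,0,16],[0,0,0.4,0,-0.0057,0,16],[0,0,0.4,0,-0.0057,0,16],[0,0,0,0,0,0,16],[0,0,0,0,0,0,16],[0,0,0,0,0,0,16],[0,0,0,0,0,0,16],[0,0,0,0,0,0,16]]])

```text
time_s: 17.15
eef_pos: [0.6101, 0.0189, 0.1654]
eef_rot: [0.041, 0.028, 0.999, -0.002]
wrist_force: [0.8, -7.4, 2.6]
opening: 0.245
grasp_force: 60.0
```

Request:
jog_arm(series=[[[0,0,0.4,0,-0.0057,0,16],[0,0,0.4,0,-0.0057,0,16],[-0.1,0,0.4,0,-0.0057,0,16],[0,0,0.4,0,-0.0057,0,16],[0,0,0.4,0,-0.0057,0,16],[0,0,0,0,0,0,16],[0,0,0,0,0,0,16],[0,0,0,0,0,0,16],[0,0,0,0,0,0,16],[0,0,0,0,0,0,16]]])

```text
time_s: 18.15
eef_pos: [0.6104, 0.0189, 0.1634]
eef_rot: [0.055, 0.028, 0.998, -0.003]
wrist_force: [-0.3, -7.6, 2.9]
opening: 0.243
grasp_force: 60.0
```

Request:
jog_arm(series=[[[0,0,0.7,0,-0.01,0,16],[-0.1,0,0.7,0,-0.01,0,16],[0,0,0.7,0,-0.01,0,16],[0,0,0.7,0,-0.01,0,16],[-0.1,0,0.7,0,-0.01,0,16],[0,0,0.7,0,-0.01,0,16],[-0.1,0,0.7,0,-0.01,0,16],[0,0,0.7,0,-0.01,0,16],[0,0,0,0,0,0,16],[0,0,0,0,0,0,16]]])

```text
time_s: 19.15
eef_pos: [0.6116, 0.0188, 0.1579]
eef_rot: [0.095, 0.028, 0.995, -0.004]
wrist_force: [0.9, -8.2, 2.2]
opening: 0.246
grasp_force: 59.9
```

Request:
jog_arm(series=[[[0,0,0.7,0,-0.01,0,16],[-0.1,0,0.7,0,-0.01,0,16],[0,0,0.7,0,-0.01,0,16],[0,0,0.7,0,-0.01,0,16],[-0.1,0,0.7,0,-0.01,0,16],[0,0,0.7,0,-0.01,0,16],[-0.1,0,0.7,0,-0.01,0,16],[0,0,0.7,0,-0.01,0,16],[0,0,0.7,0,-0.01,0,16],[0,0,0,0,0,0,16]]])

```text
time_s: 20.15
eef_pos: [0.6135, 0.0187, 0.1519]
eef_rot: [0.141, 0.027, 0.99, -0.005]
wrist_force: [1.3, -7.5, 0.3]
opening: 0.246
grasp_force: 59.8
```

Run:
```python
from h import *
o=ctrl.get_obs(); print(o['eef_pos'],o['q'].round(3),o['wrist_force'])
M=rot(o['eef_rot']).as_matrix(); print(M.round(4).tolist())
c=ctrl.camera("side"); f=c["frame"][110:260,240:460]; cv2.imwrite("pics/s2.png",cv2.resize(f,(770,525),interpolation=3))
```

```text
[0.61353915 0.01874434 0.15187269] [-0.18   0.175  1.813  0.043  0.874 -1.718] [ 1.3201698  -7.45776882  0.31136004]
[[-0.959, 0.0558, 0.278], [0.0531, 0.9984, -0.0172], [-0.2785, -0.0017, -0.9604]]
```

View pics/s2.png

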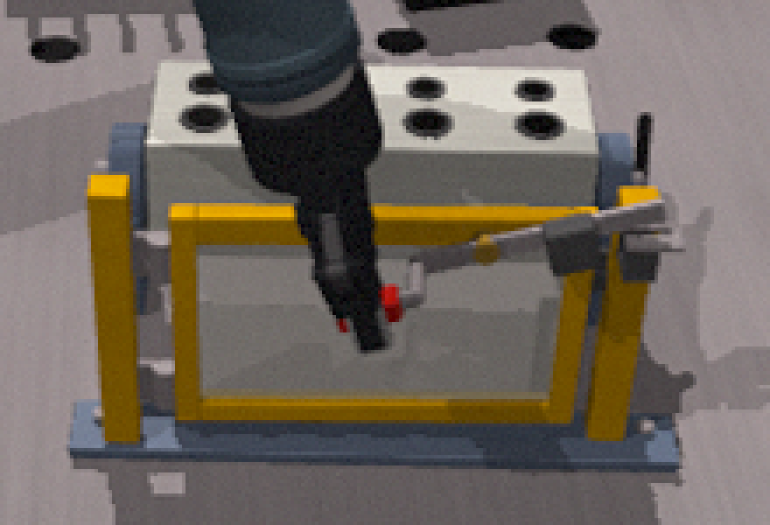

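The side view shows the bar nose (650,212) well above the keeper plate (660,242), with the gate still shut and the pad gripped at (390,305). Now a gentle start to the swing about the hinge axis.

Request:
jog_arm(series=[[[-0.06,0,1.0,0,-0.0143,0,16],[0.67,-1.3,-0.2,0.003,0,0.0096,16],[0.67,-1.3,-0.2,0.003,0,0.0096,16],[0.67,-1.3,-0.2,0.003,0,0.0096,16],[0.67,-1.3,-0.2,0.003,0,0.0096,16],[0.67,-1.3,-0.2,0.003,0,0.0096,16],[0.67,-1.3,-0.2,0.003,0,0.0096,16],[0.67,-1.3,-0.2,0.003,0,0.0096,16],[0.67,-1.3,-0.2,0.003,0,0.0096,16],[0,0,0,0,0,0,16]]])

```text
time_s: 21.2
eef_pos: [0.6077, 0.0096, 0.1512]
eef_rot: [0.148, 0.067, 0.987, -0.011]
wrist_force: [3.9, -4.1, 0.2]
opening: 0.246
grasp_force: 59.6
```

Request:
jog_arm(series=[[[1.3,-2.6,-0.4,0.006,0,0.019,16],[1.3,-2.6,-0.4,0.006,0,0.019,16],[1.3,-2.6,-0.4,0.006,0,0.019,16],[1.3,-2.6,-0.4,0.006,0,0.019,16],[1.3,-2.6,-0.4,0.006,0,0.019,16],[1.3,-2.6,-0.4,0.006,0,0.019,16],[1.3,-2.6,-0.4,0.006,0,0.019,16],[1.3,-2.6,-0.4,0.006,0,0.019,16],[1.3,-2.6,-0.4,0.006,0,0.019,16],[0,0,0,0,0,0,16]]])

```text
time_s: 22.2
eef_pos: [0.5898, -0.0107, 0.1511]
eef_rot: [0.145, 0.155, 0.977, -0.025]
wrist_force: [2.6, -1.5, -0.1]
opening: 0.247
grasp_force: 59.7
```

Run:
```python
from h import *
o=ctrl.get_obs(); print(o['eef_pos'],o['q'].round(3),o['wrist_force'])
M=rot(o['eef_rot']).as_matrix(); print(M.round(4).tolist())
print('gate ang',-np.arctan2(-M[0,1],M[1,1])*-1)
r=o['eef_pos']-np.array([.488,.095,0]); v=np.array([r[1],-r[0],0]); print('v',M.T@v*1000,'w',-M[2])
```

```text
[ 0.58977598 -0.01068836  0.15109592] [-0.199  0.128  1.872 -0.05   0.849 -1.427] [ 2.56327201 -1.53256683 -0.05802674]
[[-0.9098, 0.3104, 0.2757], [0.2959, 0.9506, -0.0937], [-0.2912, -0.0036, -0.9567]]
gate ang -0.31558122679450623
v [  66.03330842 -129.55143209  -19.60635516] w [0.29117621 0.00363302 0.95666254]
```

Request:
jog_arm(series=[[[0.15,0,-2.0,0,0.0286,0,16],[0.15,0,-2.0,0,0.0286,0,16],[0.15,0,-2.0,0,0.0286,0,16],[0.15,0,-2.0,0,0.0286,0,16],[0.15,0,-2.0,0,0.0286,0,16],[0.15,0,-2.0,0,0.0286,0,16],[0.15,0,-2.0,0,0.0286,0,16],[0.15,0,-2.0,0,0.0286,0,16],[0.15,0,-2.0,0,0.0286,0,16],[0.15,0,-2.0,0,0.0286,0,16]]])

```text
time_s: 23.2
eef_pos: [0.5857, -0.0092, 0.1707]
eef_rot: [0.004, 0.157, 0.988, -0.003]
wrist_force: [3.4, -3.1, 1.0]
opening: 0.248
grasp_force: 59.8
```

Run:
```python
from h import *
o=ctrl.get_obs(); print(o['eef_pos'],o['q'].round(3),o['wrist_force'])
M=rot(o['eef_rot']).as_matrix(); print(M.round(4).tolist())
r=o['eef_pos']-np.array([.488,.095,0]); v=np.array([r[1],-r[0],0]); print('v',M.T@v*1000,'w',-M[2])
```

```text
[ 0.58572618 -0.00920511  0.17071382] [-0.216  0.259  1.641 -0.005  1.233 -1.47 ] [ 3.36637237 -3.09917869  1.00986064]
[[-0.9509, 0.3093, 0.0075], [0.3093, 0.951, -0.0064], [-0.0091, -0.0037, -1.0]]
v [  68.86952138 -125.16418493   -0.16152475] w [0.00911984 0.0037276  0.99995147]
```

Request:
jog_arm(series=[[[1.7,-3.1,0,0,0,0.025,16],[3.4,-6.3,0,0,0,0.05,16],[3.4,-6.3,0,0,0,0.05,16],[3.4,-6.3,0,0,0,0.05,16],[3.4,-6.3,0,0,0,0.05,16],[3.4,-6.3,0,0,0,0.05,16],[3.4,-6.3,0,0,0,0.05,16],[3.4,-6.3,0,0,0,0.05,16],[1.7,-3.1,0,0,0,0.025,16],[0,0,0,0,0,0,16]]])

```text
time_s: 24.2
eef_pos: [0.5366, -0.0385, 0.1702]
eef_rot: [0.004, 0.35, 0.937, -0.0]
wrist_force: [-0.8, 7.1, 4.5]
opening: 0.244
grasp_force: 60.6
```

Request:
jog_arm(series=[[[1.7,-3.1,0,0,0,0.025,16],[3.4,-6.3,0,0,0,0.05,16],[3.4,-6.3,0,0,0,0.05,16],[3.4,-6.3,0,0,0,0.05,16],[3.4,-6.3,0,0,0,0.05,16],[3.4,-6.3,0,0,0,0.05,16],[3.4,-6.3,0,0,0,0.05,16],[3.4,-6.3,0,0,0,0.05,16],[1.7,-3.1,0,0,0,0.025,16],[0,0,0,0,0,0,16]]])

```text
time_s: 25.2
eef_pos: [0.4812, -0.0461, 0.1701]
eef_rot: [0.003, 0.529, 0.849, 0.003]
wrist_force: [1.5, 19.4, 9.8]
opening: 0.244
grasp_force: 61.1
```

Run:
```python
from h import *
o=ctrl.get_obs(); print(o['eef_pos'],o['q'].round(3),o['wrist_force'])
M=rot(o['eef_rot']).as_matrix(); print('gate',np.arctan2(M[0,1],M[1,1])-.086)
r=o['eef_pos']-np.array([.488,.095,0]); v=np.array([r[1],-r[0],0]); print('v',M.T@v*1000,'w',-M[2])
```

```text
[ 0.48120535 -0.04614088  0.17013073] [-0.344  0.035  1.898  0.004  1.201 -0.802] [ 1.50492273 19.38759359  9.84679783]
gate 1.0288027063692597
v [  68.24988125 -123.72409197   -1.10412679] w [ 0.00251736 -0.00753517  0.99996844]
```

Request:
jog_arm(series=[[[0.6,0.3,-0.2,0,0,0,16],[0.6,0.3,-0.2,0,0,0,16],[0.6,0.3,-0.2,0,0,0,16],[0,0,-0.2,0,0,0,16],[0,0,0,0,0,0,16],[1.8,-3.1,0,0,0,0.025,16],[1.8,-3.1,0,0,0,0.025,16],[0,0,0,0,0,0,16],[0,0,0,0,0,0,16],[0,0,0,0,0,0,16]]])

```text
time_s: 26.2
eef_pos: [0.4743, -0.0455, 0.1705]
eef_rot: [0.004, 0.55, 0.835, 0.001]
wrist_force: [1.0, 10.2, 5.4]
opening: 0.248
grasp_force: 60.6
```

Request:
jog_arm(series=[[[0.6,0.3,-0.2,0,0,0,16],[0.6,0.2,-0.3,0,0,0,16],[1.8,-3.0,0,0,0,0.025,16],[3.6,-6.0,0,0,0,0.05,16],[3.6,-6.0,0,0,0,0.05,16],[3.6,-6.0,0,0,0,0.05,16],[3.6,-6.0,0,0,0,0.05,16],[3.6,-6.0,0,0,0,0.05,16],[1.8,-3.0,0,0,0,0.025,16],[0,0,0,0,0,0,16]]])

```text
time_s: 27.2
eef_pos: [0.4336, -0.0346, 0.1706]
eef_rot: [0.004, 0.669, 0.743, 0.001]
wrist_force: [1.4, 5.5, 3.6]
opening: 0.247
grasp_force: 60.5
```

Run:
```python
from h import *
o=ctrl.get_obs(); print(o['eef_pos'],o['q'].round(3),o['wrist_force'])
M=rot(o['eef_rot']).as_matrix(); print('gate',np.arctan2(M[0,1],M[1,1])-.086); print(M.round(3).tolist())
c=ctrl.camera("top"); cv2.imwrite("pics/t3.png",c["frame"])
```

```text
[ 0.43364817 -0.03462485  0.17058942] [-3.530e-01 -8.100e-02  2.011e+00 -2.000e-03  1.204e+00 -4.580e-01] [1.42241623 5.52483203 3.61109473]
gate 1.3791149809907821
[[-0.105, 0.994, 0.007], [0.994, 0.105, -0.005], [-0.005, 0.007, -1.0]]
```

View pics/t3.png

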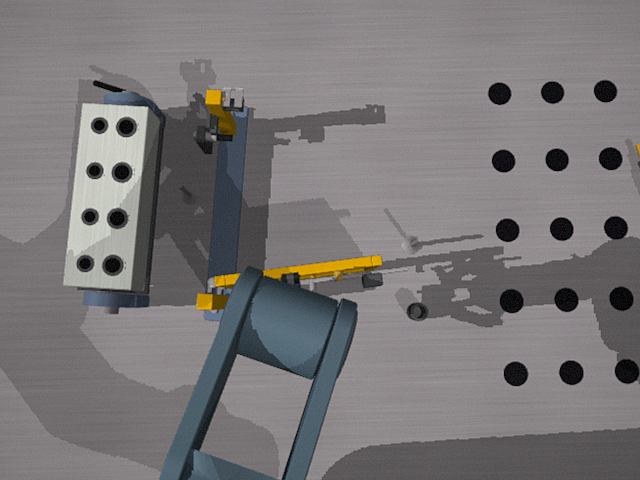

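Gate is open: its yellow top rail runs from (215,280) to (382,262), about 1.38 rad. The valve (410,243) and spring (417,311) are untouched. Releasing now.

Request:
jog_arm(series=[[[0,0,0,0,0,0,22],[0,0,0,0,0,0,24],[0,0,0,0,0,0,28],[0,0,0,0,0,0,34],[0,0,0,0,0,0,40],[0,0,0,0,0,0,44],[0,0,0,0,0,0,44],[0,0,-5,0,0,0,44],[0,0,-10,0,0,0,44],[0,0,-15,0,0,0,44]]])

```text
time_s: 28.25
eef_pos: [0.4342, -0.0358, 0.2013]
eef_rot: [0.005, 0.668, 0.744, 0.0]
wrist_force: [0.5, -0.0, -0.1]
opening: 0.512
grasp_force: 0.0
```

Request:
jog_arm(series=[[[0,0,-20,0,0,0,44],[0,0,-20,0,0,0,44],[0,0,-20,0,0,0,44],[0,0,-20,0,0,0,44],[0,0,-20,0,0,0,44],[0,0,-20,0,0,0,44],[0,0,0,0,0,0,44],[0,0,0,0,0,0,44],[0,0,0,0,0,0,44],[0,0,0,0,0,0,44]]])

```text
time_s: 29.25
eef_pos: [0.433, -0.035, 0.3197]
eef_rot: [0.004, 0.669, 0.744, -0.0]
wrist_force: [0.2, 0.5, -0.2]
opening: 0.521
grasp_force: 0.0
```

Run:
```python
from h import *
o=ctrl.get_obs(); print(o['eef_pos'],o['wrist_force'])
c=ctrl.camera("top"); P=cloud(c); hsv=cv2.cvtColor(c["frame"],cv2.COLOR_BGR2HSV).astype(int)
m=(abs(hsv[...,0]-23)<6)&(hsv[...,1]>150)&(abs(P[...,2]-.190)<.004)&(P[...,1]<.05)
q=(P[m][:,:2]).astype(np.float32); vx,vy,*_=cv2.fitLine(q,cv2.DIST_HUBER,0,.01,.01).ravel(); print(len(q),'gate',np.arctan2(abs(vy),vx*np.sign(-vy))-.086)
d=ctrl.camera("side"); a=d["frame"]; cv2.imwrite("pics/s4.png",cv2.resize(a[100:400,180:480],(600,600),interpolation=3))
```

```text
[ 0.43303996 -0.03499717  0.31973677] [ 0.23672877  0.50789192 -0.18555827]
871 gate 1.3952549
```

View pics/s4.png

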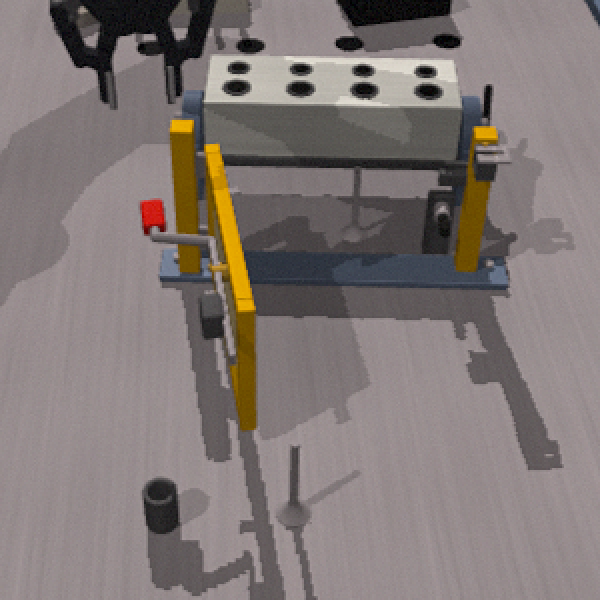

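The gate stands wide open at about 1.39 rad. The pad at (152,217) is free with the bar down, the gripper is clear above, and both valves (357,232 and 294,510) and the spring (160,505) are upright.

```bash
python3 -c "
from bench import ctrl
print(ctrl.hand_in())"
```

```text
the job is handed in; nothing more can be done
None
```

The job is handed in: the bar came up through the slot with the gate shut, the gate now stands open at about 1.39 rad with the bar down, the valves and spring are upright, and the arm is clear; the hand-in returned no verdict.

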